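# Point-and-call valve check on a pressure manifold

### The job

Do the point-and-call check before this three-valve manifold is pressurised: one valve was left open (its lever stands out over its outlet instead of along the bar), so first point at the top of that valve's spindle with the fingertips straight above it, some 1 to 4 cm off and touching nothing, for two seconds. Then push its lever gently round with a fingertip, without gripping it, until it is fully shut along the bar like the other two. Last, point at the dial of the pressure gauge in the same way for two seconds; never lower the fingertips over a wrong valve, and touch nothing but the open valve.

Things in the scene. Friction and masses are not known exactly. Their poses are not given: they have to be found in the camera images.
- manifold: valve manifold: aluminium bar 40 x 400 x 26 mm on a steel foot plate 76 x 415 mm, fixed to the bench; the bar's top is 40 mm above the bench. Origin on the bench under its middle; its y axis runs along the bar (to the robot's left), its -x side is the front, with the outlets. Three valves stand in a row on the bar's centre line, at y = -105, -25 and +55 mm; the gauge and a flat hexagon plug (15 mm high) stand on it at y = +168 and -168 mm, either way round
- hub_a (a point): middle of the top of valve a's spindle, 90 mm above the bench: one of three equal brass ball valves on the bar (which of the three places varies). Valve body up to 33 mm across, with a hose barb to the front (to 46 mm from the spindle, top of it 60 mm above the bench). The spindle's nut is 20 mm across
- lever_a (a joint): angle of valve a's lever about its vertical spindle (rad, counter-clockwise from above): 0 = shut, lever along the bar to the manifold's +y (against a stop); 1.57 = fully open, lever to the front over its outlet (stop). Stiff: stays where left, turned by about 2 N sideways near its grip. This is the valve that was left open: it starts at 1.15 to 1.57
- lever_a_end (a point): end of valve a's lever, 65 mm from the spindle axis, mid-height of the black grip (86 mm above the bench); the grip covers 18 to 65 mm from the axis, 14 mm wide and 10 mm high (underside 81 mm above the bench)
- hub_b (a point): middle of the top of valve b's spindle, 90 mm above the bench: one of three equal brass ball valves on the bar (which of the three places varies). Valve body up to 33 mm across, with a hose barb to the front (to 46 mm from the spindle, top of it 60 mm above the bench). The spindle's nut is 20 mm across
- lever_b (a joint): angle of valve b's lever about its vertical spindle (rad, counter-clockwise from above): 0 = shut, lever along the bar to the manifold's +y (against a stop); 1.57 = fully open, lever to the front over its outlet (stop). Stiff: stays where left, turned by about 2 N sideways near its grip. Starts shut, 0 to 0.04
- lever_b_end (a point): end of valve b's lever, 65 mm from the spindle axis, mid-height of the black grip (86 mm above the bench); the grip covers 18 to 65 mm from the axis, 14 mm wide and 10 mm high (underside 81 mm above the bench)
- hub_c (a point): middle of the top of valve c's spindle, 90 mm above the bench: one of three equal brass ball valves on the bar (which of the three places varies). Valve body up to 33 mm across, with a hose barb to the front (to 46 mm from the spindle, top of it 60 mm above the bench). The spindle's nut is 20 mm across
- lever_c (a joint): angle of valve c's lever about its vertical spindle (rad, counter-clockwise from above): 0 = shut, lever along the bar to the manifold's +y (against a stop); 1.57 = fully open, lever to the front over its outlet (stop). Stiff: stays where left, turned by about 2 N sideways near its grip. Starts shut, 0 to 0.04
- lever_c_end (a point): end of valve c's lever, 65 mm from the spindle axis, mid-height of the black grip (86 mm above the bench); the grip covers 18 to 65 mm from the axis, 14 mm wide and 10 mm high (underside 81 mm above the bench)
- gauge_face (a point): middle of the pressure gauge's white dial, 86 mm above the bench; round gauge 63 mm across lying face up on one end of the bar (its rim stands at 86 mm)
- spanner: loose open-ended spanner 28 x 182 x 8 mm lying in front of the manifold; to be left alone. Origin under its middle
- stopper: loose rubber stopper 36 mm across, 28 mm high, in front of the manifold; to be left alone. Origin under its middle
- timer: loose bench timer 55 x 70 x 25 mm in front of the manifold; to be left alone. Origin under its middle

How it is judged:
On the way, in this order (a step that is already met when the one before it is completed fails the run):
1. the fingertips dwell just above the spindle of the open valve, touching nothing, its lever not yet moved (horizontal distance between the grasp point and hub_a below 0.025 m and z of the grasp point in the frame of hub_a between 0.005 and 0.08 m and contact force between each of the fingers, the arm and anything else below 0.2 N and value of joint lever_a above 1.1 rad), for 1.5 s.
2. the open valve's lever has been pushed fully shut (value of joint lever_a below 0.1 rad), for 0.2 s.
3. the fingertips dwell just above the middle of the gauge's dial, touching nothing, all valves shut (horizontal distance between the grasp point and gauge_face below 0.025 m and z of the grasp point in the frame of gauge_face between 0.005 and 0.08 m and contact force between each of the fingers, the arm and anything else below 0.2 N and value of joint each of lever_a, lever_b, lever_c below 0.1 rad), for 1.5 s.
At the end, for the whole second after the job is handed in: All three levers shut (within 0.10 rad of the stop) and at rest; spanner, stopper and timer within 10 mm of where they lay. Each pointing: centre line of the fingertips within 25 mm sideways of the point and the tips no more than 60 mm above it, no contact, for 1.5 s unbroken (value of joint each of lever_a, lever_b, lever_c below 0.1 rad and velocity of joint lever_a between -0.02 and 0.02 rad/s and distance of each of spanner, stopper, timer from where it was at the start of the episode below 0.01 m); the robot touches nothing.
It fails at once if the open valve's lever is gripped or forced (over 30 N) (contact force between the fingers and lever_a above 30 N).
It fails at once if a wrong valve is pointed at (fingertips within 15 mm sideways and 30 mm above its spindle) ((horizontal distance between the grasp point and hub_b below 0.015 m and z of the grasp point in the frame of hub_b below 0.05 m) or (horizontal distance between the grasp point and hub_c below 0.015 m and z of the grasp point in the frame of hub_c below 0.05 m)).
It fails at once if one of the shut valves is opened (value of joint any of lever_b, lever_c above 0.15 rad).
It fails at once if the gauge, the plug, the manifold or a shut valve is touched (over 1 N) (contact force between any of the fingers, the arm and manifold above 1 N or contact force between any of the fingers, the arm and gauge above 1 N or contact force between any of the fingers, the arm and plug above 1 N or contact force between any of the fingers, the arm and valve_b above 1 N or contact force between any of the fingers, the arm and valve_c above 1 N).
It fails at once if a bystander is touched (over 1 N) or moved more than 10 mm (distance of any of spanner, stopper, timer from where it was at the start of the episode above 0.01 m or contact force between any of the fingers, the arm and spanner above 1 N or contact force between any of the fingers, the arm and stopper above 1 N or contact force between any of the fingers, the arm and timer above 1 N).
It also fails if it takes over 61 s, if anything falls off the work surface, if the arm or the gripper's body presses on something with over 40 N, if the wrist force passes 120 N, or if a joint passes its speed limit or range.

### The arm

A 6-joint arm with a two-finger parallel gripper is mounted at the origin on a cart in front of the work surface, level with it; the furniture and walls round the work are solid. World frame = base frame: x ahead of the robot, y to its left, z up, the work surface at z = 0. Lengths are in m, angles in rad, forces in N, time in s.
With the tool pointing down it reaches from about 0.325 to 0.875 m from the base axis. Payload 4.4 kg.
Tool frame: the origin (TCP) lies at the very end of the fingers, on their centre line; the grasp point (between the pads) lies env.pinch_z behind it (env.pinch_z is the distance from the TCP to the grasp point, in m); z points along the fingers, y is the line along which they close (so a half turn about z gives the same grasp; the last joint's range is limited). The gripper opens to 85 mm and grips with 20 to 120 N. Pads are 22 mm wide; open, the fingers measure 114 mm over their backs; the gripper's body (76 mm by 85 mm) begins 54 mm behind the grasp point. The pads swing forward as they close: fully open they stand 13 mm farther back than shut.
Start: joints at [1.062, 0.207, 1.542, -0, 1.393, -0.15], TCP at [0.202, 0.538, 0.231] pointing down, gripper open.
Joint ranges: [-2.73, 2.73], [-0.86, 2.22], [0.23, 2.46], [-1.11, 4.25], [0.08, 2.63], [-2.82, 2.82]. Speed limits (rad/s): [2.79, 2.79, 3.14, 3.14, 3.14, 3.14].

### API

Orientations are given as [roll, pitch, yaw] about the fixed x, y, z axes, in that order (R = Rz(yaw) Ry(pitch) Rx(roll)).
In Python, from bench import env gives the robot as it stands.
- The arm moves only by the tool drive_tool, never from a script. Its argument "targets" is text: rows parted by semicolons, each of 4 numbers parted by spaces: the shift along the tool's x, y, z normalised to -1 to 1, where 1 is 50 cm, then the turn about the tool's z normalised to -1 to 1, where 1 is 360 degrees. In form: x y z turn; .... A call has 1 to 20 rows; each row is the pose to reach, as a shift and turn from the pose commanded when the call began, along the tool's axes at that moment, turning the shorter way round; what a row does not reach only later rows make up. A row lasts 1/12 s, in which the tool goes at most 41.7 mm and 7.16 degrees, less where a joint would pass 70% of its speed; a pose out of reach is approached as far as the arm can. A call with a number of a shift or a turn outside -1 to 1 is refused whole. A call with a gripper value outside its range is refused whole. "fingers" is the opening, from 0 (shut) to 1 (fully open), set as the call begins (left out, the last holds). The fingers move at their own pace and stop on an object; "grip_force" is the grip in N (left out, the last holds). Time passes only in rows, so rows that repeat a pose let the fingers close. It gives the time, the measured TCP pose, the force, the opening and the grip force at its end, in the units of the state.
- env.state(): the state, without advancing time (a new reading comes with each control period).
- env.camera(name): name is "side" or "top" or "wrist"; returns (picture, depth): 420x560x3 uint8, red, green, blue; 420x560 float32, m along the optical axis (not along the pixel's ray), 0 where there is no reading.
- env.camera_model(name): a dict with "fov_y" (degrees; the focal length in pixels is half the picture's height over the tangent of half this angle, whatever the lens; pixels are square), "cx", "cy" (the principal point, pixels), "distortion" ([k1, k2, p1, p2, k3] as OpenCV has them; the pictures are not rectified), "world_to_cam" (4x4, takes a point from world to camera coordinates). Camera axes: x right, y up, looking along -z (the intrinsics and any distortion apply to the point x, -y, -z); pixel columns grow to the right and rows downward; lengths in m; the calibration is good to about 2 mm. A picture is of the moment at which its call begins: read the wrist's pose just before it. camera_model takes no time and is no camera call; for the wrist camera it gives the pose at the moment of the call.
- env.sign_off(): hands the job in; it is judged then, once.
Trained networks look in the newest picture that a camera, given by its name, has taken for a name from the list of things; names that differ only in an ending like _2 or _b are one class to them, and where a whole thing is asked for, a point or a joint stands for the part that bears it (a point fixed in the world has none). Each returns a list of dicts, best first, with "confidence" (0 to 1); they miss things now and then, are a little off and sometimes report something else, mostly with a low value. They report only what shows in the picture. A call takes as long as a camera call.
- env.recognise(camera, query): "bbox" ([left, top, width, height] in pixels, round what is visible of it).
- env.outline_of(camera, query): "pixels" (420x560 bool, what is visible of it) and "bbox" ([left, top, width, height] in pixels, round what is visible of it).
- env.landmark_of(camera, query): "at" ([column, row] in pixels: a listed point, or the origin of a listed thing).
The state is a dict: "clock": time; "joints": joint angles; "qvel": joint speeds; "tau": joint torques, N m; "tool_pos": TCP position; "ee_rot": TCP orientation; "force": force on the tool from outside, world axes, zero at the start; "ft_torque": the same for the moment, N m; "finger_gap": finger opening in m; "grasp_force": force on a finger pad.
Only numpy, scipy, OpenCV 4.12 (cv2) and the standard library are available. Lean on these libraries where they do the work, as an engineer would, in place of code of your own. Each camera call takes 0.05 s, during which the arm holds its last target. There are 200 camera calls.

## Working session

There is one attempt and no reset: what is moved stays moved. The work goes in short steps, Python scripts to look and compute and a tool call to move; the robot and the scene stay as the last step left them, time stands still between calls to the robot, and variables do not carry over. Pictures are saved under pics/ and viewed, at most 10 in all, crops included, and the job is handed in when it is done.

Besides the shell and the picture viewer there is one more tool, called after "Call:" as name(argument=value, ...) on one line, values as JSON. drive_tool: Moves the arm, as the interface text tells. Its arguments: {"type":"object","properties":{"targets":{"type":"string"},"fingers":{"type":"number"},"grip_force":{"type":"number"}},"required":["targets"]}

```bash
mkdir -p pics
cat > h.py <<'E'
from bench import env
import numpy as np, cv2
def ray(cam,px):
    m=env.camera_model(cam); f=210/np.tan(np.radians(m["fov_y"])/2)
    K=np.array([[f,0,m["cx"]],[0,f,m["cy"]],[0,0,1]])
    n=cv2.undistortPoints(np.array([[px]],float),K,np.array(m["distortion"],float))[0,0]
    T=np.linalg.inv(np.array(m["world_to_cam"]))
    return T[:3,3],T[:3,:3]@np.array([n[0],-n[1],-1])
def at(cam,px,z):
    o,d=ray(cam,px); return o+d*(z-o[2])/d[2]
def deep(cam,px,D):
    o,d=ray(cam,px); return o+d*D[int(round(px[1])),int(round(px[0]))]
E
python3 - <<'E'
from h import *
s=env.state(); print(s["clock"],s["tool_pos"],s["ee_rot"],env.pinch_z,s["finger_gap"])
for c in ("top","side"):
    p,D=env.camera(c); cv2.imwrite(f"pics/{c}0.png",p[:,:,::-1])
    for q,z in (("hub_a",.09),("lever_a_end",.086),("gauge_face",.086),("manifold",0)):
        for r in env.landmark_of(c,q): print(c,q,np.round(r["at"]),round(r["confidence"],2),np.round(at(c,r["at"],z),3))
E
```

```text
0.0 [0.20153022 0.53769335 0.2301044 ] [-3.13927431e+00 -3.65653676e-04  2.78282509e+00] 0.0187 0.08530096323480854
top hub_a [232. 220.] 0.75 [0.492 0.181 0.09 ]
top hub_a [273. 215.] 0.58 [0.508 0.099 0.09 ]
top hub_a [311. 213.] 0.56 [0.516 0.023 0.09 ]
top lever_a_end [233. 254.] 0.67 [0.424 0.175 0.086]
top gauge_face [345. 208.] 0.96 [ 0.531 -0.046  0.086]
side hub_a [314. 230.] 0.79 [0.515 0.015 0.09 ]
side hub_a [260. 185.] 0.57 [0.493 0.182 0.09 ]
side hub_a [288. 204.] 0.57 [0.511 0.101 0.09 ]
side lever_a_end [230. 201.] 0.55 [0.422 0.17  0.086]
side gauge_face [338. 251.] 0.64 [ 0.523 -0.049  0.086]
side gauge_face [285. 204.] 0.45 [0.51  0.109 0.086]
side manifold [280. 238.] 0.65 [0.496 0.11  0.   ]
```

View pics/top0.png

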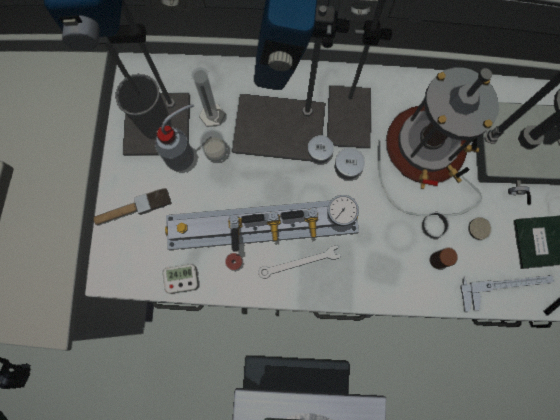

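View pics/side0.png

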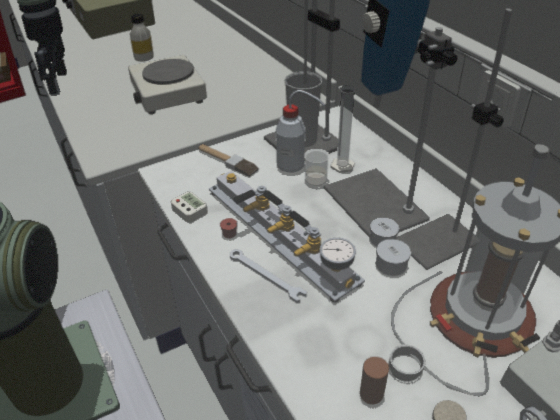

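The top and side views agree. The open valve is the leftmost one, with its hub at about (0.492, 0.181) and top pixel (232,220). Its lever points to the front, ending at pixel (233,254). The gauge is at the right end, pixel (345,208), and the hub spacings of about 80 mm match the drawing. Next I'll move above hub_a at a safe height and look from the wrist.

Call:
drive_tool(targets="-0.79 -0.46 0.06 0;-0.79 -0.46 0.06 0;-0.79 -0.46 0.06 0;-0.79 -0.46 0.06 0;-0.79 -0.46 0.06 0;-0.79 -0.46 0.06 0;-0.79 -0.46 0.06 0;-0.79 -0.46 0.06 0;-0.79 -0.46 0.06 0;-0.79 -0.46 0.06 0;-0.79 -0.46 0.06 0;-0.79 -0.46 0.06 0;-0.79 -0.46 0.06 0;-0.79 -0.46 0.06 0;-0.79 -0.46 0.06 0", fingers=0.06)

```text
clock: 1.75
tool_pos: [0.4902, 0.1853, 0.2013]
ee_rot: [3.141, -0.001, 2.784]
force: [-0.2, 0.8, -0.7]
finger_gap: 0.0051
grasp_force: 0.0
```

Run:
```python
from h import *
s=env.state(); print(s["clock"],s["tool_pos"],s["ee_rot"],s["finger_gap"],s["force"])
for c in ("wrist","top"):
    p,D=env.camera(c); cv2.imwrite(f"pics/{c}1.png",p[:,:,::-1])
    for q,z in (("hub_a",.09),("lever_a_end",.086),("gauge_face",.086)):
        for r in env.landmark_of(c,q): print(c,q,np.round(r["at"]),round(r["confidence"],2),np.round(at(c,r["at"],z),3),np.round(deep(c,r["at"],D),3))
```

```text
1.75 [0.49019634 0.18534002 0.20127557] [ 3.14139867e+00 -5.57743361e-04  2.78422066e+00] 0.005087357495282866 [-0.18033641  0.77078039 -0.72549728]
wrist hub_a [185. 255.] 0.83 [0.503 0.101 0.09 ] [0.503 0.101 0.09 ]
wrist hub_a [104. 300.] 0.76 [0.517 0.023 0.09 ] [0.517 0.024 0.091]
wrist hub_a [275. 210.] 0.61 [0.493 0.18  0.09 ] [0.493 0.18  0.09 ]
wrist hub_a [235. 130.] 0.25 [0.429 0.175 0.09 ] [0.429 0.174 0.088]
wrist lever_a_end [234. 130.] 0.71 [0.429 0.173 0.086] [ 0.434  0.159 -0.001]
wrist lever_a_end [103. 298.] 0.24 [0.516 0.02  0.086] [0.515 0.023 0.09 ]
wrist gauge_face [ 47. 330.] 0.88 [ 0.527 -0.039  0.086] [ 0.527 -0.038  0.087]
top hub_a [311. 213.] 0.89 [0.516 0.023 0.09 ] [0.516 0.023 0.092]
top hub_a [274. 217.] 0.75 [0.504 0.098 0.09 ] [0.303 0.083 1.087]
top hub_a [228. 217.] 0.48 [0.498 0.189 0.09 ] [0.508 0.195 0.039]
top lever_a_end [236. 252.] 0.6 [0.43  0.169 0.086] [0.367 0.126 0.588]
top lever_a_end [297. 259.] 0.3 [0.423 0.046 0.086] [ 0.433  0.043 -0.004]
top gauge_face [340. 208.] 0.93 [ 0.53  -0.035  0.086] [ 0.531 -0.035  0.085]
```

View pics/wrist1.png

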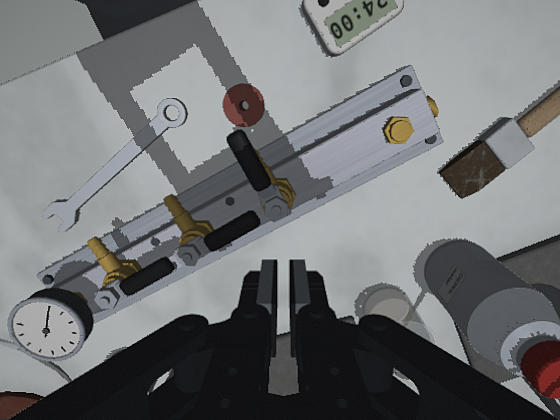

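The wrist view shows the open valve's hub at (275,210), with its lever to (234,130). The other two valves are shut, and the gauge is at (47,330). All points have the expected heights. Next I lower the fingertips to about 25 mm above hub_a and hold there.

Call:
drive_tool(targets="-0.01 -0.007 0.06 0;-0.01 -0.007 0.12 0;-0.01 -0.007 0.16 0;-0.01 -0.007 0.172 0;-0.01 -0.007 0.172 0;-0.01 -0.007 0.172 0;-0.01 -0.007 0.172 0;-0.01 -0.007 0.172 0;-0.01 -0.007 0.172 0;-0.01 -0.007 0.172 0;-0.01 -0.007 0.172 0;-0.01 -0.007 0.172 0;-0.01 -0.007 0.172 0;-0.01 -0.007 0.172 0;-0.01 -0.007 0.172 0;-0.01 -0.007 0.172 0;-0.01 -0.007 0.172 0;-0.01 -0.007 0.172 0;-0.01 -0.007 0.172 0;-0.01 -0.007 0.172 0")

```text
clock: 3.82
tool_pos: [0.4945, 0.1793, 0.1153]
ee_rot: [-3.142, 0.0, 2.783]
force: [0.3, 0.2, 0.1]
finger_gap: 0.0054
grasp_force: 0.0
```

Call:
drive_tool(targets="0 0 0 0;0 0 0 0;0 0 0 0;0 0 0 0;0 0 0 0;0 0 0 0;0 0 0 0;0 0 0 0;0 0 0 0;0 0 0 0;0 0 0 0;0 0 0 0")

```text
clock: 4.82
tool_pos: [0.4945, 0.1793, 0.1153]
ee_rot: [-3.142, 0.0, 2.783]
force: [0.9, 0.3, -1.2]
finger_gap: 0.0053
grasp_force: 0.0
```

Run:
```python
from h import *
hub=np.array([.493,.180]); psi=.153
tx=np.array([np.cos(2.783),np.sin(2.783)]); ty=np.array([np.sin(2.783),-np.cos(2.783)])
def C(th,extra=0):
    a=np.pi/2+psi+th; l=np.array([np.cos(a),np.sin(a)]); n=np.array([l[1],-l[0]])
    d=7+17*abs(ty@n)+11*abs(tx@n)+extra
    return hub+.045*l-d*n/1000
p0=np.array([.4945,.1793]); S=C(1.52,14)
print("start",S,(S-p0)@tx/.5,(S-p0)@ty/.5)
for th in np.arange(1.5,0.05,-.1):
    c=C(th); print(round(th,2),c.round(4),round((c-S)@tx/.5,3),round((c-S)@ty/.5,3))
```

```text
start [0.45242994 0.13450525] 0.04734607442270179 -0.11342041203335054
1.5 [0.4504 0.1493] 0.014 0.026
1.4 [0.4475 0.1541] 0.023 0.033
1.3 [0.4452 0.1593] 0.031 0.041
1.2 [0.4436 0.1649] 0.038 0.051
1.1 [0.4426 0.1709] 0.044 0.061
1.0 [0.4419 0.1758] 0.049 0.07
0.9 [0.4413 0.1801] 0.053 0.078
0.8 [0.4411 0.1847] 0.056 0.086
0.7 [0.4415 0.1894] 0.059 0.095
0.6 [0.4424 0.1943] 0.061 0.105
0.5 [0.444  0.1992] 0.061 0.115
0.4 [0.4462 0.204 ] 0.06 0.126
0.3 [0.4491 0.2087] 0.058 0.137
0.2 [0.4526 0.2131] 0.055 0.147
0.1 [0.4568 0.2171] 0.05 0.158
```

Call:
drive_tool(targets="0 0 -0.04 0;0.025 -0.06 -0.05 0;0.047 -0.113 -0.05 0;0.047 -0.113 -0.05 0;0.047 -0.113 -0.05 0;0.047 -0.113 0 0;0.047 -0.113 0.04 0;0.047 -0.113 0.07 0;0.047 -0.113 0.07 0;0.047 -0.113 0.07 0;0.047 -0.113 0.07 0")

```text
clock: 5.73
tool_pos: [0.4539, 0.1351, 0.0811]
ee_rot: [3.141, 0.002, 2.783]
force: [1.3, -0.2, 0.4]
finger_gap: 0.0052
grasp_force: 0.0
```

Call:
drive_tool(targets="0.007 0.013 0 0;0.014 0.026 0 0;0.019 0.03 0 0;0.023 0.033 0 0;0.027 0.037 0 0;0.031 0.041 0 0;0.034 0.046 0 0;0.038 0.051 0 0;0.041 0.056 0 0;0.044 0.061 0 0;0.047 0.066 0 0;0.049 0.07 0 0;0.051 0.074 0 0;0.053 0.078 0 0;0.053 0.078 0 0")

```text
clock: 6.98
tool_pos: [0.4411, 0.1808, 0.0801]
ee_rot: [-3.141, -0.001, 2.783]
force: [-0.6, -1.8, 0.8]
finger_gap: 0.0049
grasp_force: 0.6
```

Run:
```python
from h import *
s=env.state(); print(s["clock"],s["tool_pos"],s["force"])
for c in ("wrist",):
    p,D=env.camera(c); cv2.imwrite(f"pics/{c}2.png",p[:,:,::-1])
    for q,z in (("hub_a",.09),("lever_a_end",.086)):
        for r in env.landmark_of(c,q): print(c,q,np.round(r["at"]),round(r["confidence"],2),np.round(at(c,r["at"],z),3))
```

```text
6.9833 [0.4411121  0.18083624 0.08008954] [-0.64697508 -1.76643232  0.81905626]
wrist lever_a_end [346. 251.] 0.74 [0.436 0.212 0.086]
wrist lever_a_end [238. 320.] 0.25 [0.451 0.157 0.086]
```

View pics/wrist2.png

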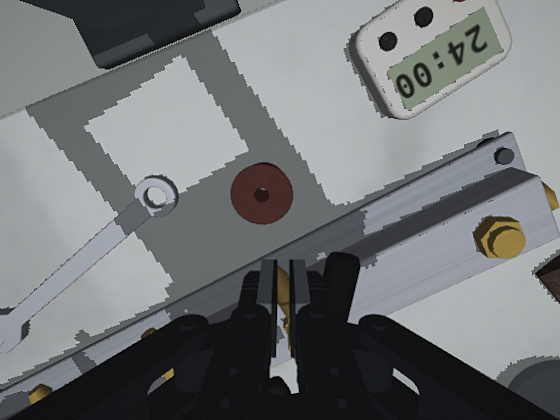

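The wrist view shows the lever end at (346,251), against the right side of the finger. That gives an angle of about 0.9 rad, which matches my model, and the force is about 2 N. I keep pushing.

Call:
drive_tool(targets="0.002 0.004 0 0;0.003 0.008 0 0;0.005 0.012 0 0;0.006 0.017 0 0;0.007 0.022 0 0;0.008 0.027 0 0;0.008 0.032 0 0;0.008 0.037 0 0;0.008 0.042 0 0;0.007 0.048 0 0;0.006 0.053 0 0;0.005 0.059 0 0;0.004 0.064 0 0;0.002 0.069 0 0;0 0.075 0 0;-0.003 0.08 0 0;-0.003 0.08 0 0;-0.003 0.08 0 0")

```text
clock: 8.63
tool_pos: [0.4573, 0.2178, 0.0803]
ee_rot: [3.141, 0.0, 2.783]
force: [-0.3, 0.4, 0.1]
finger_gap: 0.0053
grasp_force: 0.1
```

Run:
```python
from h import *
s=env.state(); print(s["clock"],s["tool_pos"],s["force"])
for c in ("wrist",):
    p,D=env.camera(c); cv2.imwrite(f"pics/{c}3.png",p[:,:,::-1])
    for q,z in (("hub_a",.09),("lever_a_end",.086)):
        for r in env.landmark_of(c,q): 
            g=at(c,r["at"],z); print(c,q,np.round(r["at"]),round(r["confidence"],2),np.round(g,3), np.arctan2(g[1]-.18,g[0]-.493)-np.pi/2-.153)
```

```text
8.6333 [0.45725473 0.21776723 0.08031823] [-0.34443664  0.38716214  0.06513525]
wrist hub_a [347.  46.] 0.48 [0.378 0.272 0.09 ] 0.7435053254185737
wrist lever_a_end [344. 297.] 0.9 [0.473 0.242 0.086] 0.1594000121415893
```

View pics/wrist3.png

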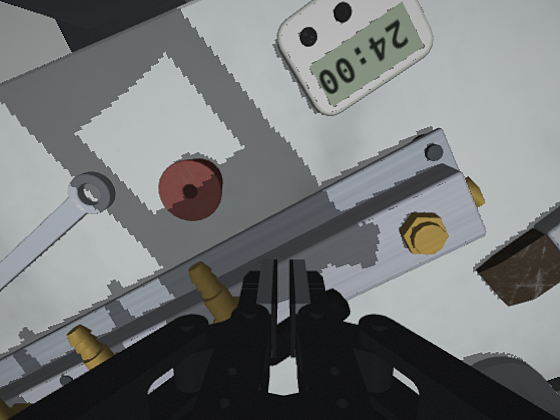

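The lever end is at (344,297), about 0.16 rad left to go. I continue in small steps across the lever and watch the force.

Call:
drive_tool(targets="-0.002 0.001 0 0;-0.003 0.002 0 0;-0.005 0.003 0 0;-0.007 0.004 0 0;-0.009 0.005 0 0;-0.011 0.006 0 0;-0.011 0.006 0 0;-0.011 0.006 0 0")

```text
clock: 9.45
tool_pos: [0.4632, 0.2183, 0.0802]
ee_rot: [-3.142, 0.0, 2.783]
force: [-0.6, 0.8, -0.6]
finger_gap: 0.0049
grasp_force: 0.6
```

Call:
drive_tool(targets="-0.001 0.0005 0 0;-0.002 0.001 0 0;-0.002 0.001 0 0;-0.002 0.001 0 0")

```text
clock: 9.78
tool_pos: [0.4643, 0.2184, 0.0802]
ee_rot: [-3.142, -0.0, 2.783]
force: [-1.9, 0.8, -1.2]
finger_gap: 0.0048
grasp_force: 0.8
```

Run:
```python
from h import *
s=env.state(); print(s["clock"],s["tool_pos"],s["force"])
p,D=env.camera("wrist")
for r in env.landmark_of("wrist","lever_a_end"): 
            g=at("wrist",r["at"],.086); print(np.round(r["at"]),round(r["confidence"],2),np.round(g,3), np.arctan2(g[1]-.18,g[0]-.493)-np.pi/2-.153)
```

```text
9.7833 [0.46425172 0.21837022 0.08024618] [-1.94952627  0.7603334  -1.22724462]
[349. 299.] 0.66 [0.482 0.244 0.086] 0.02200914980521332
```

Call:
drive_tool(targets="-0.001 0.0005 0 0;-0.002 0.001 0 0;-0.002 0.001 0 0;-0.002 0.001 0 0")

```text
clock: 10.22
tool_pos: [0.4654, 0.2185, 0.0802]
ee_rot: [3.142, 0.0, 2.783]
force: [-2.5, 1.1, 0.1]
finger_gap: 0.0051
grasp_force: 0.8
```

Call:
drive_tool(targets="-0.001 0.0005 0 0;-0.002 0.001 0 0;-0.002 0.001 0 0;-0.002 0.001 0 0")

```text
clock: 10.55
tool_pos: [0.4664, 0.2187, 0.0803]
ee_rot: [-3.142, -0.0, 2.783]
force: [-3.1, 0.5, -0.6]
finger_gap: 0.0054
grasp_force: 1.1
```

Call:
drive_tool(targets="-0.001 0.0005 0 0;-0.002 0.001 0 0;-0.002 0.001 0 0;-0.002 0.001 0 0")

```text
clock: 10.88
tool_pos: [0.4666, 0.2187, 0.0801]
ee_rot: [-3.141, -0.002, 2.783]
force: [-5.0, 1.2, 3.0]
finger_gap: 0.0053
grasp_force: 2.4
```

Call:
drive_tool(targets="0.02 -0.01 0 0;0.04 -0.02 0 0;0.05 -0.025 0 0;0.05 -0.025 -0.05 0;0.05 -0.025 -0.12 0;0.05 -0.025 -0.2 0;0.05 -0.025 -0.24 0;0.05 -0.025 -0.24 0;0.05 -0.025 -0.24 0")

```text
clock: 11.63
tool_pos: [0.4419, 0.216, 0.2025]
ee_rot: [3.138, 0.005, 2.783]
force: [-0.6, -0.3, -1.2]
finger_gap: 0.0055
grasp_force: 0.0
```

Run:
```python
from h import *
s=env.state(); print(s["clock"],s["tool_pos"],s["force"])
p,D=env.camera("wrist"); cv2.imwrite("pics/w4.png",p[:,:,::-1])
for q,z in (("hub_a",.09),("lever_a_end",.086),("gauge_face",.086)):
  for r in env.landmark_of("wrist",q): 
            g=at("wrist",r["at"],z); print(q,np.round(r["at"]),round(r["confidence"],2),np.round(g,3), np.arctan2(g[1]-.18,g[0]-.493)-np.pi/2-.153)
```

```text
11.6333 [0.44193499 0.21602154 0.20253587] [-0.57507243 -0.25269726 -1.19606277]
hub_a [101. 355.] 0.98 [0.511 0.026 0.09 ] -3.1776589047532147
hub_a [175. 316.] 0.73 [0.498 0.101 0.09 ] -3.2304324401702584
hub_a [260. 274.] 0.55 [0.487 0.18  0.09 ] 1.4108376161916585
lever_a_end [332. 232.] 0.69 [0.474 0.243 0.086] 0.14172839210415525
gauge_face [ 47. 380.] 0.8 [ 0.518 -0.034  0.086] -3.1801033679975457
```

View pics/w4.png

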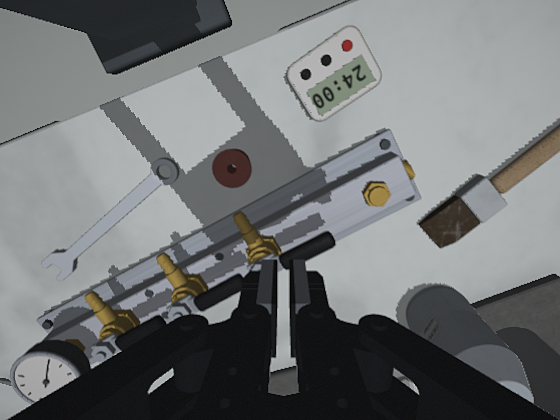

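The three levers now look parallel along the bar. The third ends at (332,232), and the force rose to 5 N with no further motion, so it reached its stop. Now I go over the gauge at the high level.

Call:
drive_tool(targets="-0.337 -0.414 0 0;-0.337 -0.414 0 0;-0.337 -0.414 0 0;-0.337 -0.414 0 0;-0.337 -0.414 0 0;-0.337 -0.414 0 0;-0.337 -0.414 0 0;-0.337 -0.414 0 0;-0.337 -0.414 0 0;-0.337 -0.414 0 0;-0.337 -0.414 0 0;-0.337 -0.414 0 0;-0.337 -0.414 0 0")

```text
clock: 12.92
tool_pos: [0.5246, -0.0359, 0.2002]
ee_rot: [3.142, -0.0, 2.785]
force: [-0.5, -0.1, 0.2]
finger_gap: 0.0052
grasp_force: 0.0
```

Run:
```python
from h import *
s=env.state(); print(s["clock"],s["tool_pos"],s["ee_rot"])
for c in ("wrist","top"):
  p,D=env.camera(c); cv2.imwrite(f"pics/{c}5.png",cv2.resize(p[170:290,140:380,::-1],None,fx=3,fy=3) if c=="top" else p[:,:,::-1])
  for q,z in (("hub_a",.09),("lever_a_end",.086),("gauge_face",.086)):
   for r in env.landmark_of(c,q): 
            g=at(c,r["at"],z); print(c,q,np.round(r["at"]),round(r["confidence"],2),np.round(g,3))
```

```text
12.9167 [ 0.52458812 -0.03593776  0.2002444 ] [ 3.14150823e+00 -1.72964947e-04  2.78475018e+00]
wrist hub_a [460. 110.] 0.8 [0.505 0.101 0.09 ]
wrist hub_a [354. 167.] 0.72 [0.517 0.022 0.09 ]
wrist gauge_face [279. 205.] 0.58 [ 0.526 -0.039  0.086]
top hub_a [235. 219.] 0.92 [0.495 0.176 0.09 ]
top hub_a [275. 216.] 0.6 [0.505 0.095 0.09 ]
top hub_a [314. 213.] 0.53 [0.517 0.016 0.09 ]
top hub_a [231. 258.] 0.52 [0.417 0.177 0.09 ]
top lever_a_end [200. 223.] 0.77 [0.483 0.245 0.086]
top gauge_face [341. 207.] 0.7 [ 0.534 -0.038  0.086]
top gauge_face [233. 219.] 0.64 [0.495 0.181 0.086]
```

View pics/top5.png

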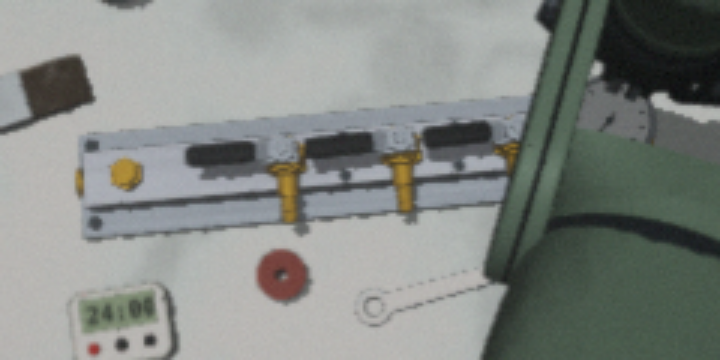

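View pics/wrist5.png

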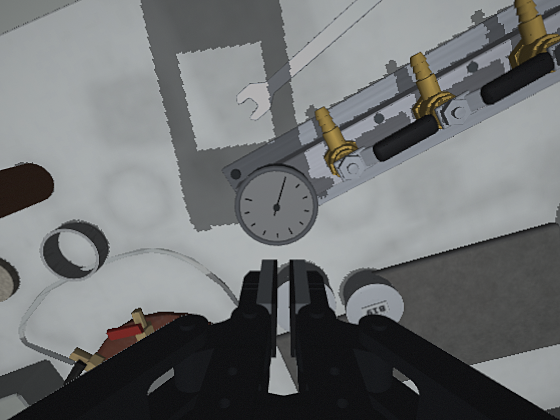

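The top crop shows all three levers in line along the bar. The wrist view shows the dial at (277,207), just below the fingertips. I lower to about 29 mm above it and hold.

Call:
drive_tool(targets="-0.005 -0.005 0.06 0;-0.005 -0.005 0.12 0;-0.005 -0.005 0.16 0;-0.005 -0.005 0.17 0;-0.005 -0.005 0.17 0;-0.005 -0.005 0.17 0;-0.005 -0.005 0.17 0;-0.005 -0.005 0.17 0;-0.005 -0.005 0.17 0;-0.005 -0.005 0.17 0;-0.005 -0.005 0.17 0;-0.005 -0.005 0.17 0;-0.005 -0.005 0.17 0;-0.005 -0.005 0.17 0;-0.005 -0.005 0.17 0;-0.005 -0.005 0.17 0;-0.005 -0.005 0.17 0;-0.005 -0.005 0.17 0;-0.005 -0.005 0.17 0;-0.005 -0.005 0.17 0")

```text
clock: 14.98
tool_pos: [0.5263, -0.0404, 0.1153]
ee_rot: [-3.142, -0.0, 2.783]
force: [-0.3, -1.0, 0.1]
finger_gap: 0.0052
grasp_force: 0.0
```

Call:
drive_tool(targets="0 0 0 0;0 0 0 0;0 0 0 0;0 0 0 0;0 0 0 0;0 0 0 0;0 0 0 0;0 0 0 0;0 0 0 0;0 0 0 0;0 0 0 0;0 0 0 0")

```text
clock: 15.98
tool_pos: [0.5263, -0.0404, 0.1152]
ee_rot: [-3.142, -0.0, 2.783]
force: [-0.9, 0.2, -0.4]
finger_gap: 0.0051
grasp_force: 0.0
```

```bash
python3 -c "
from bench import env
print(env.state()['tool_pos']); print(env.sign_off())"
```

```text
[ 0.52631219 -0.04037552  0.11524696]
the job is handed in; nothing more can be done
None
```

I handed the job in after about 16 s: I pointed at the open valve's spindle, pushed its lever shut to the stop with at most about 5 N at the wrist, then pointed at the gauge dial; the hand-in returned no verdict.

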